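# Roll a ground bar between the marks and bed it on the sprung stop

### The job

Roll the loose steel bar along the check stand by pushing its side, without picking it up, over the two low ridges into the space between the two scribed lines. Bed it there against the sprung stop by pushing with a light, steady force of 10 N, kept to within 2 N, for three seconds (never as much as 20 N), then ease off so that the bar stays lying still between the lines. Do not disturb the small parts standing round the stand.

Things in the scene. Friction and masses are not known exactly. Their poses are not given: they have to be found in the camera images.
- stand: check stand, fixed: flat level steel base 240 x 150 x 12 mm, sprung stop at one end. Origin: centre of its underside, on the bench; x = rolling direction, towards the stop; y across; z up. Runway (base top) 12 mm above the bench. Dark side rails guide the bar's ends: inner faces 62 mm either side of the middle, tops 22 mm above the bench, x = -120 to +85 mm
- line_mark (a point): midway between the two dark lines scribed across the runway, at runway height, x = +50 mm on the stand; axes as the stand's. The lines lie at x = +40 and +60 mm; white ticks on the rails show them. When the bar lies between the ridges and the stop, its axis is within about 8 mm of this point
- ridge_mid (a point): midway between the two low rounded ridges, at runway height, x = +33.5 mm on the stand. Each is 2 mm high and reaches from 29 to 59 mm either side of the middle; the middle 58 mm is clear for fingertips. The bar must be pushed over them (some newtons), then drops 2 mm and is kept from rolling back. A like pair at x = -106 mm keeps the bar from the near end
- bracket_top (a point): middle of the top of the grey bracket (x = +108 mm, 38 mm above the bench, 16 x 110 mm) that carries the stop: an upright aluminium pad 100 mm wide, 14 to 41 mm above the bench, on two sprung pins. The pad's face is at x = +59 to +74 mm on the stand, set differently each time and not measured. Its spring is stiff (about a millimetre at 10 N): go by the force felt
- bar_center (a point): centre of the loose bar: a plain bright ground steel cylinder, lightly oiled and slippery, 32 mm diameter, 118 mm long, about 0.6 kg (mass varies), lying across the runway between the rails, nearer the robot than the ridges, 16 mm above the runway. The bar's own y axis is its length. It rolls freely on the runway and runs on if knocked
- bar: the same bar; this origin is a point on its surface that turns round the axis as the bar rolls, so use bar_center for its position; y along its length
- valve_center (a point): bystander: small grey valve body, 38 x 46 x 86 mm, upright on the bench to the left (+y) of the stand; point half-way up
- nipple_center (a point): bystander: hexagon pipe nipple, 27 x 31 x 37 mm, on the bench to the right (-y) of the stand; point half-way up
- plug_center (a point): bystander: small brass plug, 25 x 25 x 23 mm, on the bench to the right (-y) of the stand, nearer the robot than the nipple; point half-way up

How it is judged:
By the outcome, as a careful person would: the job done as asked, in the order asked, and still so for the second after the job is handed in, with the robot touching nothing.
It also fails if it takes over 61 s, if anything falls off the work surface, if the arm or the gripper's body presses on something with over 40 N, if the wrist force passes 120 N, or if a joint passes its speed limit or range.

### The arm

A 6-joint arm with a two-finger parallel gripper is mounted at the origin on a cart in front of the work surface, level with it; the furniture and walls round the work are solid. World frame = base frame: x ahead of the robot, y to its left, z up, the work surface at z = 0. Lengths are in m, angles in rad, forces in N, time in s.
With the tool pointing down it reaches from about 0.35 to 0.775 m from the base axis. Payload 5.5 kg.
Tool frame: the origin (TCP) lies at the very end of the fingers, on their centre line; the grasp point (between the pads) lies 19 mm behind it; z points along the fingers, y is the line along which they close (so a half turn about z gives the same grasp; the last joint's range is limited). The gripper opens to 85 mm and grips with 20 to 120 N. Pads are 22 mm wide; open, the fingers measure 114 mm over their backs; the gripper's body (76 mm by 85 mm) begins 54 mm behind the grasp point. The pads swing forward as they close: fully open they stand 13 mm farther back than shut.
Start: joints at [-1.375, 0.313, 0.046, 1.304, 0, 1.431], TCP at [0.189, -0.543, 0.231] pointing down, gripper open.
Joint ranges: [-2.76, 2.76], [-0.86, 1.69], [-1.03, 1.26], [-2.2, 2.34], [-1.47, 1.5], [-3.14, 3.14]. Speed limits (rad/s): [2.57, 2.57, 3.14, 3.14, 3.14, 3.14].

### API

Orientations are given as a unit quaternion [w, x, y, z].
In Python, from workcell import env, cams, ticket, spotter gives the robot as it stands.
- The arm moves only by the tool jog_arm, never from a script. Its argument "increments" is a list that holds one entry, the list of rows, each a list of 7 numbers: the shift along the tool's x, y, z in units of 0.25 m (1.0 is 0.25 m), then the turn, a rotation vector about the tool's x, y, z in units of 180 degrees (1.0 is 180 degrees), then the closure in counts, from 0 (fully open) to 255 (shut). A call has 1 to 20 rows; each row shifts and turns the commanded pose from where the row before left it, along the tool's axes as they then stand; what a row does not reach is not made up. A row lasts 1/10 s, in which the tool goes at most 50 mm and 8.59 degrees, less where a joint would pass 70% of its speed; a pose out of reach is approached as far as the arm can. A call with a number of a shift or a turn outside -1 to 1 is refused whole. A call with a gripper value outside its range is refused whole. The fingers move at their own pace and stop on an object; "force" is the grip in N (left out, the last holds). Time passes only in rows, so rows that do not move let the fingers close. It gives the time, the measured TCP pose, the force, the opening and the grip force at its end, in the units of the state.
- env.get_state(): the state, without advancing time (a new reading comes with each control period).
- cams.read_camera(name): name is "side" or "top"; returns a dict with "pixels" (420x560x3 uint8, red, green, blue), "fx", "fy", "cx", "cy" (pixels), "xyz" and "attitude" of the camera in the world. Camera axes: x right, y down, z forward; pixel columns grow to the right and rows downward; lengths in m; the calibration is good to about 2 mm. A picture is of the moment at which its call begins. There is no depth.
- ticket.hand_in(): hands the job in; it is judged then, once.
Trained networks look in the newest picture that a camera, given by its name, has taken for a name from the list of things; names that differ only in an ending like _2 or _b are one class to them, and where a whole thing is asked for, a point or a joint stands for the part that bears it (a point fixed in the world has none). Each returns a list of dicts, best first, with "conf" (0 to 1); they miss things now and then, are a little off and sometimes report something else, mostly with a low value. They report only what shows in the picture. A call takes as long as a camera call.
- spotter.find_in(target, camera): "uv" ([column, row] in pixels, amid what is visible of it).
- spotter.cut_out(target, camera): "region" (420x560 bool, what is visible of it) and "uv" ([column, row] in pixels, amid what is visible of it).
- spotter.landmark_of(target, camera): "uv" ([column, row] in pixels: a listed point, or the origin of a listed thing).
The state is a dict: "clock": time; "joint_pos": joint angles; "qvel": joint speeds; "tau": joint torques, N m; "tcp_pos": TCP position; "orientation": TCP orientation; "wrist_force": force on the tool from outside, world axes, zero at the start; "ft_torque": the same for the moment, N m; "finger_gap": finger opening in m; "grip_force": force on a finger pad.
Only numpy, scipy, OpenCV 4.12 (cv2) and the standard library are available. Lean on these libraries where they do the work, as an engineer would, in place of code of your own. Each camera call takes 0.05 s, during which the arm holds its last target. There are 200 camera calls.

## Working session

There is one attempt and no reset: what is moved stays moved. The work goes in short steps, Python scripts to look and compute and a tool call to move; the robot and the scene stay as the last step left them, time stands still between calls to the robot, and variables do not carry over. Pictures are saved under pics/ and viewed, at most 10 in all, crops included, and the job is handed in when it is done.

Besides the shell and the picture viewer there is one more tool, called after ">>>" as name(argument=value, ...), one argument or row to a line, values as JSON. jog_arm: Moves the arm, as the interface text tells. Shifts and turns lie within -1 to 1; 1 stands for 0.25 m of shift or 180 degrees of turn. Its arguments: {"type":"object","properties":{"increments":{"type":"array"},"force":{"type":"number"}},"required":["increments"]}

```bash
mkdir -p pics
cat > h.py <<'E'
from workcell import env, cams, ticket, spotter
import numpy as np, cv2
from scipy.spatial.transform import Rotation as R
def cam(n):
    c=cams.read_camera(n); a=np.array(c["attitude"],float)
    c["R"]=a if a.shape==(3,3) else R.from_quat(np.r_[a[1:],a[0]]).as_matrix(); c["t"]=np.array(c["xyz"]); return c
def ray(c,uv): return c["R"]@np.array([(uv[0]-c["cx"])/c["fx"],(uv[1]-c["cy"])/c["fy"],1.])
def atz(c,uv,z):
    d=ray(c,uv); return c["t"]+d*(z-c["t"][2])/d[2]
def proj(c,p):
    q=c["R"].T@(np.array(p)-c["t"]); return np.array([c["fx"]*q[0]/q[2]+c["cx"],c["fy"]*q[1]/q[2]+c["cy"]])
def tri(cs,uvs):
    A=0;b=0
    for c,uv in zip(cs,uvs):
        d=ray(c,uv); d/=np.linalg.norm(d); P=np.eye(3)-np.outer(d,d); A=A+P; b=b+P@c["t"]
    return np.linalg.solve(A,b)
E
python3 - <<'E'
from h import *
s=env.get_state(); print({k:np.round(v,3) for k,v in s.items()})
Z=dict(stand=0,line_mark=.012,ridge_mid=.012,bracket_top=.038,bar_center=.028,valve_center=.043,nipple_center=.0185,plug_center=.0115)
cs={n:cam(n) for n in("top","side")}
for n,c in cs.items():
    cv2.imwrite(f"pics/{n}0.png",c["pixels"][:,:,::-1]); print(n,c["t"],c["attitude"],c["fx"])
for k,z in Z.items():
    u={}
    for n,c in cs.items():
        r=spotter.landmark_of(k,n)
        if r: u[n]=r[0]["uv"]; print(k,n,np.round(u[n],1),round(r[0]["conf"],2),np.round(atz(c,u[n],z),4))
    if len(u)==2: print("   tri",np.round(tri([cs["top"],cs["side"]],[u["top"],u["side"]]),4))
E
```

```text
{'clock': np.float64(0.0), 'joint_pos': array([-1.375,  0.314,  0.045,  1.304,  0.   ,  1.431]), 'qvel': array([-0.001,  0.   , -0.   , -0.   ,  0.   ,  0.001]), 'tau': array([ 1.0000e-03, -4.8063e+01,  2.9853e+01,  1.9000e-02, -0.0000e+00,
        0.0000e+00]), 'tcp_pos': array([ 0.189, -0.542,  0.23 ]), 'orientation': array([-0.001,  0.986,  0.167, -0.   ]), 'wrist_force': array([ 0.861, -0.53 , -0.182]), 'ft_torque': array([-0.037,  0.022,  0.016]), 'grip_force': np.float64(0.0), 'finger_gap': np.float64(0.085)}
top [ 0.46338142 -0.09603896  0.94081598] [-0.038203    0.71124939 -0.7002418   0.04823124] 490.60866911649475
side [ 0.50075997 -0.79561871  0.5309607 ] [-0.47776776  0.87704632 -0.04671419  0.01858807] 472.5916188345998
stand top [280.2 218.1] 0.61 [ 0.5546 -0.1172  0.    ]
stand side [277.8 249.2] 0.7 [ 0.5605 -0.1087  0.    ]
   tri [ 0.5569 -0.1171  0.0062]
line_mark top [274.7 192.1] 0.56 [ 0.6033 -0.1057  0.012 ]
line_mark side [304.  238.8] 0.88 [ 0.6103 -0.0985  0.012 ]
   tri [ 0.6059 -0.1058  0.017 ]
ridge_mid top [273. 203.] 0.93 [ 0.5822 -0.1027  0.012 ]
ridge
[... 161 characters left out ...]
side [331.  222.1] 0.85 [ 0.6617 -0.0879  0.038 ]
   tri [ 0.6629 -0.0954  0.0437]
bar_center top [278.2 221.3] 0.83 [ 0.5458 -0.1129  0.028 ]
bar_center side [268.1 234.6] 0.98 [ 0.5441 -0.0997  0.028 ]
   tri [ 0.5441 -0.1127  0.0374]
valve_center top [210.  262.1] 0.7 [0.4682 0.0101 0.043 ]
valve_center side [230.7 195. ] 0.81 [0.479  0.0234 0.043 ]
   tri [0.4738 0.0093 0.0512]
nipple_center top [344.8 209. ] 0.46 [ 0.5721 -0.239   0.0185]
nipple_center side [293.9 287.3] 0.64 [ 0.5743 -0.2343  0.0185]
   tri [ 0.5727 -0.2385  0.0222]
plug_center top [351.3 252.8] 0.73 [ 0.4898 -0.2522  0.0115]
plug_center side [237.5 300.7] 0.66 [ 0.4838 -0.2472  0.0115]
   tri [ 0.4868 -0.2516  0.0159]
```

View pics/top0.png

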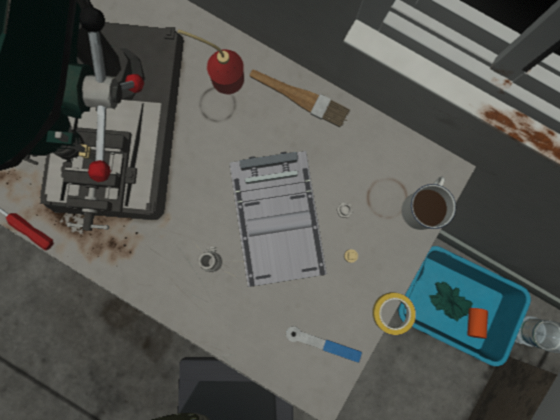

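View pics/side0.png

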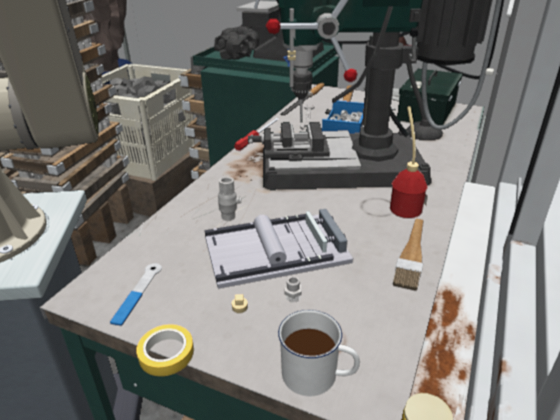

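The top view shows the stand at about (280,218), tilted slightly, with its bracket at (270,157). The bar lies across the middle near (279,222). The valve is at (209,261), the nipple at (345,210) and the plug at (351,256), and the networks' points agree with all of these. The side view agrees too. Next I'll refine the stand's yaw and the bar's position from the masks.

Run:
```python
from h import *
c=cam("top"); d=cam("side")
for cc,n in((c,"top"),(d,"side")):
  for k,z in(("stand",.012),("bar",.030)):
    r=spotter.cut_out(k,n)
    if not r: continue
    m=r[0]["region"]; ys,xs=np.nonzero(m)
    P=np.array([atz(cc,(u,v),z)[:2] for u,v in zip(xs,ys)])
    rc=cv2.minAreaRect((P*1000).astype(np.float32)); print(n,k,r[0]["conf"],m.sum(),np.round(rc[0],1),np.round(rc[1],1),round(rc[2],2), "mean",P.mean(0).round(4))
    w,V=np.linalg.eigh(np.cov(P.T)); print("   major axis deg",np.degrees(np.arctan2(V[1,1],V[0,1])))
# fit of stand from landmarks
Z=dict(stand=(0,0),line_mark=(.05,.012),ridge_mid=(.0335,.012),bracket_top=(.108,.038))
for cc,n in((c,"top"),(d,"side")):
  A=np.array([(Z[k][0],*atz(cc,spotter.landmark_of(k,n)[0]["uv"],Z[k][1])[:2]) for k in Z])
  print(n,A.round(4).tolist())
img=c["pixels"][130:300,215:345,::-1]; cv2.imwrite("pics/crop.png",cv2.resize(img,None,fx=4.5,fy=3.5 if 0 else 3.5,interpolation=cv2.INTER_CUBIC)[:600])
```

```text
top stand 0.8 8568 [ 556.8 -109.9] [243.1 149.3] 9.7 mean [ 0.5551 -0.1097]
   major axis deg -170.24323660813533
top bar 0.88 1102 [ 543.  -113.3] [ 33.8 119.2] 10.37 mean [ 0.5426 -0.1135]
   major axis deg 100.1398838178753
side stand 0.64 7238 [ 562.1 -109.5] [255.  179.7] 10.32 mean [ 0.5579 -0.1211]
   major axis deg -167.5228804752733
side bar 0.83 888 [ 544.3 -110.1] [ 35.3 149.7] 9.51 mean [ 0.5447 -0.1175]
   major axis deg 99.19031284653302
top [[0.0, 0.5538, -0.117], [0.05, 0.6053, -0.1022], [0.0335, 0.5912, -0.1039], [0.108, 0.6602, -0.0959]]
side [[0.0, 0.5607, -0.1066], [0.05, 0.6134, -0.1067], [0.0335, 0.5851, -0.1055], [0.108, 0.6611, -0.0911]]
```

View pics/crop.png

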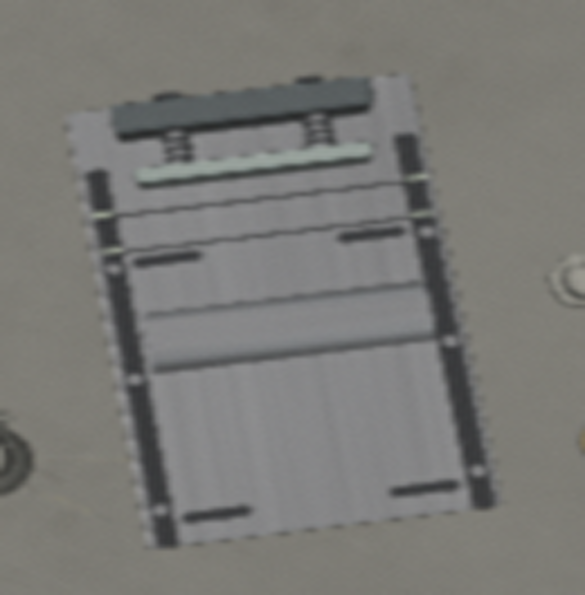

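The crop confirms the yaw is about 10°: lines, bar and ridges are parallel, and the bar is nearer the robot than the far ridges. I'm taking the stand centre as (0.557,-0.110), with the bar at about x = -14 mm on it. I'll move above the runway behind the bar.

>>> jog_arm(
  increments=[
    [[0,0,0,0,0,0.026,195],[0,0,0,0,0,0.026,195],[0.05,-0.05,0,0,0,0,195],[0.095,-0.095,0,0,0,0,195],[0.095,-0.095,0,0,0,0,195],[0.095,-0.095,0,0,0,0,195],[0.095,-0.095,0,0,0,0,195],[0.095,-0.095,0,0,0,0,195],[0.095,-0.095,0,0,0,0,195],[0.095,-0.095,0,0,0,0,195],[0.095,-0.095,0,0,0,0,195],[0.095,-0.095,0,0,0,0,195],[0.095,-0.095,0,0,0,0,195],[0.095,-0.095,0,0,0,0,195],[0.095,-0.095,0,0,0,0,195],[0.095,-0.095,0,0,0,0,195],[0.095,-0.095,0,0,0,0,195],[0.06,-0.065,0,0,0,0,195],[0,0,0,0,0,0,195],[0,0,0,0,0,0,195]],
  ],
  force=20,
)

```text
clock: 3.6
tcp_pos: [0.4818, -0.1244, 0.2313]
orientation: [0.0, 0.996, 0.087, -0.0]
wrist_force: [-1.2, -0.8, -0.1]
finger_gap: 0.0199
grip_force: 0.0
```

>>> jog_arm(
  increments=[
    [[0,0,0.05,0,0,0,195],[0,0,0.1,0,0,0,195],[0,0,0.1,0,0,0,195],[0,0,0.1,0,0,0,195],[0,0,0.1,0,0,0,195],[0,0,0.1,0,0,0,195],[0,0,0.1,0,0,0,195],[0,0,0.07,0,0,0,195],[0,0,0.04,0,0,0,195],[0,0,0.03,0,0,0,195],[0,0,0.02,0,0,0,195],[0,0,0.02,0,0,0,195],[0,0,0.01,0,0,0,195],[0,0,0,0,0,0,195],[0,0,0,0,0,0,195]],
  ],
)

```text
clock: 5.1
tcp_pos: [0.4825, -0.1254, 0.0216]
orientation: [0.0, 0.996, 0.086, 0.0]
wrist_force: [0.8, -0.3, 0.7]
finger_gap: 0.0198
grip_force: 0.0
```

Run:
```python
from h import *
s=env.get_state(); print(s["clock"],s["tcp_pos"],s["wrist_force"])
c=cam("side"); T=cam("top")
a=c["pixels"][195:295,190:370,::-1]; b=T["pixels"][130:300,200:360,::-1]
a=cv2.resize(a,(560,311),interpolation=cv2.INTER_CUBIC); b=cv2.resize(b,(270,287),interpolation=cv2.INTER_CUBIC)
o=np.zeros((311,830,3),np.uint8);o[:311,:560]=a;o[:287,560:]=b;cv2.imwrite("pics/d1.png",o[:,:800])
```

```text
5.1 [ 0.48246539 -0.12535575  0.02164385] [ 0.75156888 -0.30103936  0.66748255]
```

View pics/d1.png

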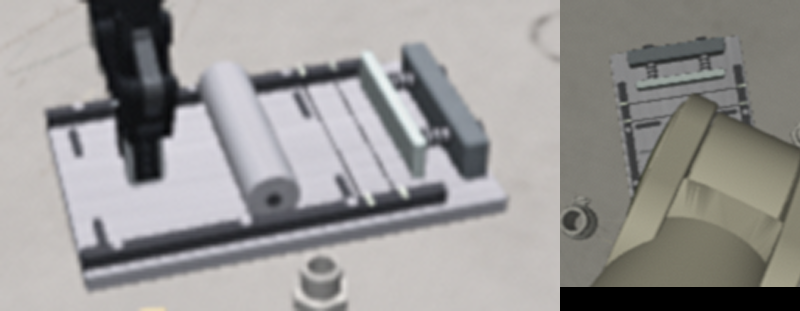

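The side crop shows the fingertips low on the runway behind the bar and clear of it, with nothing else close. I'll go forward, slowing before contact.

>>> jog_arm(
  increments=[
    [[0.01,-0.004,0,0,0,0,195],[0.02,-0.004,0,0,0,0,195],[0.02,0,0,0,0,0,195],[0.02,0,0,0,0,0,195],[0.016,0,0,0,0,0,195],[0.008,0,0,0,0,0,195],[0.006,0,0,0,0,0,195],[0.004,0,0,0,0,0,195],[0.004,0,0,0,0,0,195],[0.004,0,0,0,0,0,195],[0.004,0,0,0,0,0,195],[0.004,0,0,0,0,0,195],[0.004,0,0,0,0,0,195],[0.004,0,0,0,0,0,195],[0.004,0,0,0,0,0,195],[0.004,0,0,0,0,0,195],[0.004,0,0,0,0,0,195],[0.004,0,0,0,0,0,195],[0.004,0,0,0,0,0,195],[0.004,0,0,0,0,0,195]],
  ],
)

```text
clock: 7.2
tcp_pos: [0.5192, -0.1168, 0.0213]
orientation: [0.0, 0.996, 0.086, -0.0]
wrist_force: [0.3, 0.3, -0.2]
finger_gap: 0.02
grip_force: 0.2
```

```bash
cat > q.py <<'E'
from h import *
import sys
def stand(p): d=np.array(p)[:2]-[.557,-.110]; a=np.radians(9.95); return np.array([d@[np.cos(a),np.sin(a)],d@[-np.sin(a),np.cos(a)]])*1000
s=env.get_state(); a=np.radians(9.95); f=np.array(s["wrist_force"])
print(round(float(s["clock"]),2),"tcp stand mm",stand(s["tcp_pos"]).round(2),"push",round(-f[0]*np.cos(a)-f[1]*np.sin(a),2),f.round(2))
if len(sys.argv)>1:
    c=cam("side"); r=spotter.landmark_of("bar_center","side"); print("bar",stand(atz(c,r[0]["uv"],.028)).round(1),r[0]["conf"])
    r=spotter.cut_out("bar","side"); print("mask",stand(atz(c,np.argwhere(r[0]["region"]).mean(0)[::-1],.030)).round(1))
    im=cv2.resize(c["pixels"][195:295,190:370,::-1],(720,400),interpolation=cv2.INTER_CUBIC); cv2.imwrite("pics/"+sys.argv[1],im)
E
python3 q.py p1.png
```

```text
7.2 tcp stand mm [-38.36  -0.13] push -0.34 [ 0.3   0.26 -0.16]
bar [-4.2  5.2] 0.91
mask [ -9.8 -28.6]
```

>>> jog_arm(
  increments=[
    [[0.004,0,0,0,0,0,195],[0.005,0,0,0,0,0,195],[0.006,0,0,0,0,0,195],[0.006,0,0,0,0,0,195],[0.006,0,0,0,0,0,195],[0.006,0,0,0,0,0,195],[0.006,0,0,0,0,0,195],[0.006,0,0,0,0,0,195],[0.006,0,0,0,0,0,195],[0.006,0,0,0,0,0,195],[0.006,0,0,0,0,0,195],[0.006,0,0,0,0,0,195],[0.006,0,0,0,0,0,195],[0.006,0,0,0,0,0,195],[0.006,0,0,0,0,0,195],[0.006,0,0,0,0,0,195],[0.006,0,0,0,0,0,195],[0.006,0,0,0,0,0,195],[0.006,0,0,0,0,0,195],[0.006,0,0,0,0,0,195]],
  ],
)

```text
clock: 9.35
tcp_pos: [0.5482, -0.1117, 0.0213]
orientation: [0.0, 0.996, 0.086, -0.0]
wrist_force: [-0.0, -0.3, 0.0]
finger_gap: 0.0203
grip_force: 0.2
```

```bash
python3 q.py p2.png
```

```text
9.35 tcp stand mm [-9.01 -0.19] push 0.07 [-0.01 -0.35  0.05]
bar [20.  -0.8] 0.71
mask [ 19.  -30.3]
```

View pics/p2.png

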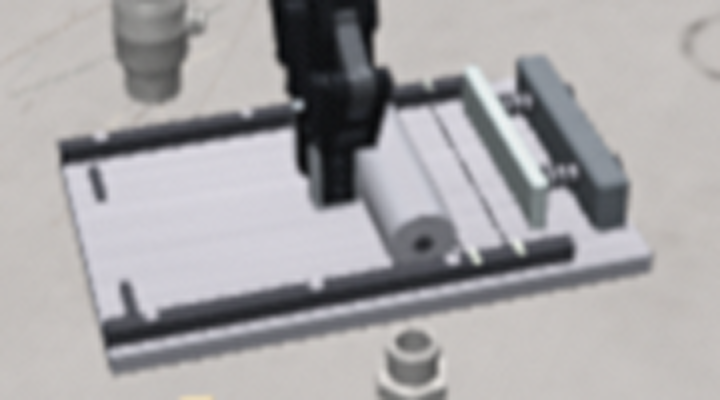

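The picture shows the bar just short of the far ridges, with the fingertips centred behind it. It's square to the stand, and valve and nipple are undisturbed. I'll go over the ridges slowly.

>>> jog_arm(
  increments=[
    [[0.004,0,0,0,0,0,195],[0.004,0,0,0,0,0,195],[0.004,0,0,0,0,0,195],[0.004,0,0,0,0,0,195],[0.004,0,0,0,0,0,195],[0.004,0,0,0,0,0,195],[0.004,0,0,0,0,0,195],[0.004,0,0,0,0,0,195],[0.004,0,0,0,0,0,195],[0.004,0,0,0,0,0,195],[0.004,0,0,0,0,0,195]],
  ],
)

```text
clock: 10.6
tcp_pos: [0.5551, -0.1098, 0.0204]
orientation: [-0.0, 0.996, 0.086, -0.004]
wrist_force: [-8.8, -2.2, 4.2]
finger_gap: 0.0202
grip_force: 4.4
```

```bash
python3 q.py p3.png
```

```text
10.6 tcp stand mm [-1.81  0.52] push 9.06 [-8.81 -2.23  4.18]
bar [29.1 -1.9] 0.74
mask [ 26.6 -29.2]
```

>>> jog_arm(
  increments=[
    [[0.002,0,0,0,0,0,195],[0.002,0,0,0,0,0,195],[0.002,0,0,0,0,0,195],[0,0,0,0,0,0,195]],
  ],
)

```text
clock: 11.15
tcp_pos: [0.5609, -0.1096, 0.0214]
orientation: [0.0, 0.996, 0.086, 0.0]
wrist_force: [-1.0, -0.5, 0.3]
finger_gap: 0.0201
grip_force: 0.5
```

```bash
python3 q.py
```

```text
11.15 tcp stand mm [ 3.87 -0.29] push 1.07 [-1.01 -0.46  0.33]
```

```bash
python3 q.py p4.png
```

```text
11.15 tcp stand mm [ 3.87 -0.29] push 1.07 [-1.01 -0.46  0.33]
bar [39.7  6.6] 0.74
mask [ 32.6 -30.5]
```

View pics/p4.png

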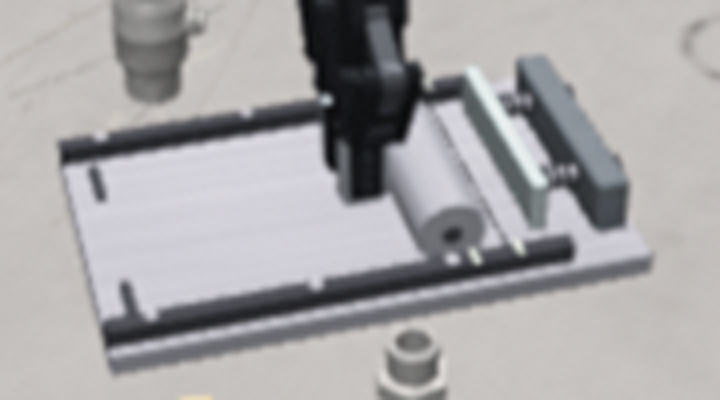

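The bar is at the crest of the ridges, with its end at about (453,235) in the crop, and still clear of the pad. I'll continue gently.

>>> jog_arm(
  increments=[
    [[0.001,0,0,0,0,0,195],[0.002,0,0,0,0,0,195],[0.002,0,0,0,0,0,195],[0.002,0,0,0,0,0,195],[0.002,0,0,0,0,0,195],[0.002,0,0,0,0,0,195],[0.002,0,0,0,0,0,195],[0.002,0,0,0,0,0,195],[0.002,0,0,0,0,0,195],[0.002,0,0,0,0,0,195]],
  ],
)

```text
clock: 12.3
tcp_pos: [0.5651, -0.1088, 0.0213]
orientation: [0.0, 0.996, 0.086, 0.0]
wrist_force: [0.1, -0.1, 0.2]
finger_gap: 0.0201
grip_force: 0.0
```

```bash
python3 q.py p5.png
```

```text
12.3 tcp stand mm [ 8.2  -0.23] push -0.08 [ 0.1  -0.07  0.2 ]
bar [56.3  4.3] 0.59
mask [ 52.3 -18.7]
```

View pics/p5.png

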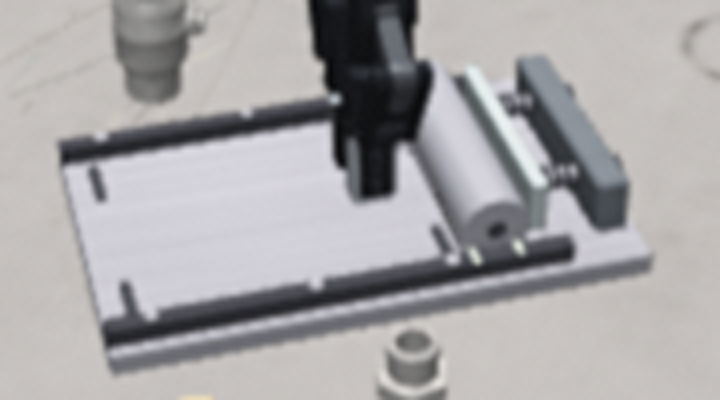

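The bar has dropped past the ridges, between the ticks and close to the pad; its end is at about (497,228) and the fingers trail by roughly 13 mm. I'll close up gently.

>>> jog_arm(
  increments=[
    [[0.004,0,0,0,0,0,195],[0.004,0,0,0,0,0,195],[0.004,0,0,0,0,0,195],[0.004,0,0,0,0,0,195],[0.004,0,0,0,0,0,195],[0.004,0,0,0,0,0,195],[0.004,0,0,0,0,0,195],[0.004,0,0,0,0,0,195],[0.003,0,0,0,0,0,195],[0.002,0,0,0,0,0,195],[0.002,0,0,0,0,0,195],[0.002,0,0,0,0,0,195],[0.002,0,0,0,0,0,195]],
  ],
)

```text
clock: 13.75
tcp_pos: [0.5757, -0.107, 0.0213]
orientation: [0.0, 0.996, 0.086, -0.0]
wrist_force: [-0.2, 0.7, 0.5]
finger_gap: 0.0199
grip_force: 0.0
```

```bash
python3 q.py p6.png
```

```text
13.75 tcp stand mm [18.92 -0.22] push 0.06 [-0.18  0.65  0.51]
bar [53.1 -2.9] 0.75
mask [ 51.7 -29.5]
```

>>> jog_arm(
  increments=[
    [[0.002,0,0,0,0,0,195],[0.002,0,0,0,0,0,195],[0.002,0,0,0,0,0,195],[0.002,0,0,0,0,0,195],[0.002,0,0,0,0,0,195],[0.002,0,0,0,0,0,195]],
  ],
)

```text
clock: 14.5
tcp_pos: [0.5787, -0.1065, 0.0213]
orientation: [0.0, 0.996, 0.086, 0.0]
wrist_force: [-0.7, 0.4, -0.3]
finger_gap: 0.0203
grip_force: 0.0
```

```bash
python3 q.py
```

```text
14.5 tcp stand mm [21.95 -0.25] push 0.59 [-0.68  0.45 -0.33]
```

>>> jog_arm(
  increments=[
    [[0.002,0,0,0,0,0,195],[0.002,0,0,0,0,0,195],[0.002,0,0,0,0,0,195],[0.002,0,0,0,0,0,195]],
  ],
)

```text
clock: 14.9
tcp_pos: [0.5806, -0.1061, 0.0213]
orientation: [0.0, 0.996, 0.086, -0.0]
wrist_force: [-0.2, -0.1, -0.1]
finger_gap: 0.0203
grip_force: 0.1
```

```bash
python3 q.py
```

```text
14.9 tcp stand mm [23.89 -0.23] push 0.25 [-0.25 -0.05 -0.09]
```

>>> jog_arm(
  increments=[
    [[0.002,0,0,0,0,0,195],[0.002,0,0,0,0,0,195],[0.002,0,0,0,0,0,195],[0.002,0,0,0,0,0,195]],
  ],
)

```text
clock: 15.3
tcp_pos: [0.5826, -0.1058, 0.0213]
orientation: [0.0, 0.996, 0.086, -0.0]
wrist_force: [-0.7, -0.3, 0.2]
finger_gap: 0.0201
grip_force: 0.1
```

```bash
python3 q.py p7.png
```

```text
15.3 tcp stand mm [25.92 -0.24] push 0.78 [-0.74 -0.29  0.25]
bar [55.4  1. ] 0.71
mask [ 53.6 -32.7]
```

Probably touching the bar now (about 0.8 N). I'll use finer steps.

>>> jog_arm(
  increments=[
    [[0.001,0,0,0,0,0,195],[0.001,0,0,0,0,0,195],[0.001,0,0,0,0,0,195],[0.001,0,0,0,0,0,195],[0,0,0,0,0,0,195]],
  ],
)

```text
clock: 15.95
tcp_pos: [0.5836, -0.1056, 0.0213]
orientation: [0.0, 0.996, 0.086, 0.0]
wrist_force: [-0.3, -0.7, -0.5]
finger_gap: 0.0199
grip_force: 0.1
```

```bash
python3 q.py
```

```text
15.95 tcp stand mm [26.95 -0.28] push 0.42 [-0.29 -0.72 -0.47]
```

>>> jog_arm(
  increments=[
    [[0.0015,0,0,0,0,0,195],[0.0015,0,0,0,0,0,195],[0.0015,0,0,0,0,0,195],[0.0015,0,0,0,0,0,195],[0,0,0,0,0,0,195]],
  ],
)

```text
clock: 16.45
tcp_pos: [0.5844, -0.1054, 0.0211]
orientation: [0.0, 0.996, 0.086, -0.001]
wrist_force: [-2.7, -1.2, 2.1]
finger_gap: 0.02
grip_force: 1.5
```

```bash
python3 q.py
```

```text
16.45 tcp stand mm [27.77 -0.15] push 2.84 [-2.68 -1.19  2.12]
```

>>> jog_arm(
  increments=[
    [[0.001,0,0,0,0,0,195],[0.001,0,0,0,0,0,195],[0.001,0,0,0,0,0,195],[0.001,0,0,0,0,0,195],[0,0,0,0,0,0,195],[0,0,0,0,0,0,195]],
  ],
)

```text
clock: 17.05
tcp_pos: [0.5847, -0.1053, 0.021]
orientation: [0.0, 0.996, 0.086, -0.001]
wrist_force: [-5.9, -1.8, 2.5]
finger_gap: 0.0201
grip_force: 3.0
```

```bash
python3 q.py
```

```text
17.05 tcp stand mm [28.08 -0.11] push 6.14 [-5.91 -1.84  2.47]
```

>>> jog_arm(
  increments=[
    [[0.0015,0,0,0,0,0,195],[0.001,0,0,0,0,0,195],[0.001,0,0,0,0,0,195],[0.001,0,0,0,0,0,195],[0,0,0,0,0,0,195],[0,0,0,0,0,0,195]],
  ],
)

```text
clock: 17.65
tcp_pos: [0.5848, -0.1051, 0.0208]
orientation: [0.0, 0.996, 0.086, -0.002]
wrist_force: [-7.8, -2.5, 3.0]
finger_gap: 0.0202
grip_force: 4.0
```

```bash
python3 q.py
python3 - <<'E'
from h import *
for i in range(8):
    cams.read_camera("top"); f=env.get_state()["wrist_force"]; print(round(-f[0]*.985-f[1]*.173,2),end=" ")
E
```

```text
17.65 tcp stand mm [ 2.826e+01 -1.000e-02] push 8.09 [-7.77 -2.53  2.96]
8.83 8.41 8.42 8.62 7.15 7.82 8.39 8.3
```

>>> jog_arm(
  increments=[
    [[0.001,0,0,0,0,0,195],[0.001,0,0,0,0,0,195],[0.001,0,0,0,0,0,195],[0,0,0,0,0,0,195],[0,0,0,0,0,0,195]],
  ],
)

```text
clock: 18.55
tcp_pos: [0.585, -0.105, 0.0207]
orientation: [0.0, 0.996, 0.086, -0.003]
wrist_force: [-8.6, -2.7, 4.1]
finger_gap: 0.0201
grip_force: 4.7
```

```bash
cat > m.py <<'E'
from h import *
F=[]
for i in range(10):
    cams.read_camera("side"); F.append(env.get_state()["wrist_force"])
F=np.array(F); p=-F[:,0]*.985-F[:,1]*.173; print(env.get_state()["clock"],p.round(1),p.mean().round(2),F.mean(0).round(2))
E
python3 m.py
```

```text
19.05 [ 8.9  9.1 10.  10.3  9.2  9.2  9.2  9.6 10.2  8.4] 9.42 [-9.11 -2.58  4.02]
```

>>> jog_arm(
  increments=[
    [[0.0008,0,0,0,0,0,195],[0,0,0,0,0,0,195],[0,0,0,0,0,0,195],[0,0,0,0,0,0,195],[0,0,0,0,0,0,195],[0,0,0,0,0,0,195],[0,0,0,0,0,0,195],[0,0,0,0,0,0,195],[0,0,0,0,0,0,195],[0,0,0,0,0,0,195],[0,0,0,0,0,0,195],[0,0,0,0,0,0,195],[0,0,0,0,0,0,195],[0,0,0,0,0,0,195],[0,0,0,0,0,0,195],[0,0,0,0,0,0,195],[0,0,0,0,0,0,195],[0,0,0,0,0,0,195],[0,0,0,0,0,0,195],[0,0,0,0,0,0,195]],
  ],
)

```text
clock: 21.05
tcp_pos: [0.5849, -0.105, 0.0206]
orientation: [0.0, 0.996, 0.086, -0.003]
wrist_force: [-8.7, -2.1, 5.2]
finger_gap: 0.0202
grip_force: 4.9
```

```bash
python3 m.py
```

```text
21.55 [ 9.5 10.6  9.4  9.6 10.3 10.5  9.7  9.2  9.9 10.3] 9.91 [-9.6  -2.58  3.92]
```

>>> jog_arm(
  increments=[
    [[0,0,0,0,0,0,195],[0,0,0,0,0,0,195],[0,0,0,0,0,0,195],[0,0,0,0,0,0,195],[0,0,0,0,0,0,195],[0,0,0,0,0,0,195],[0,0,0,0,0,0,195],[0,0,0,0,0,0,195],[0,0,0,0,0,0,195],[0,0,0,0,0,0,195],[0,0,0,0,0,0,195],[0,0,0,0,0,0,195],[0,0,0,0,0,0,195],[0,0,0,0,0,0,195],[0,0,0,0,0,0,195],[0,0,0,0,0,0,195]],
  ],
)

```text
clock: 23.15
tcp_pos: [0.585, -0.105, 0.0206]
orientation: [0.0, 0.996, 0.086, -0.003]
wrist_force: [-9.2, -2.7, 4.8]
finger_gap: 0.0203
grip_force: 4.9
```

```bash
python3 m.py; python3 q.py p8.png
```

```text
23.65 [ 9.8  9.   9.4 10.   9.6  9.8  9.6 10.2 10.  10.4] 9.77 [-9.53 -2.24  3.84]
23.65 tcp stand mm [28.4   0.12] push 10.41 [-10.25  -1.78   4.08]
bar [57.1 -1.5] 0.97
mask [ 56.7 -35.8]
```

Already held about 4.6 s at 9.8 N, with the bar between the lines. About 4 N of vertical friction remains at the fingertips. I'll relax that by raising the tool slightly, then hold again so the push is purely along the stand.

>>> jog_arm(
  increments=[
    [[0,0,-0.001,0,0,0,195],[0,0,-0.001,0,0,0,195],[0,0,-0.001,0,0,0,195],[0,0,0,0,0,0,195]],
  ],
)

```text
clock: 24.2
tcp_pos: [0.585, -0.1049, 0.0208]
orientation: [-0.0, 0.996, 0.086, -0.003]
wrist_force: [-8.5, -3.0, -0.7]
finger_gap: 0.0201
grip_force: 4.1
```

```bash
python3 m.py
```

```text
24.7 [9.1 7.9 8.5 8.1 7.9 8.8 7.6 8.3 7.7 8.4] 8.23 [-7.87 -2.77 -0.11]
```

>>> jog_arm(
  increments=[
    [[0.0015,0,-0.0005,0,0,0,195],[0.0015,0,-0.0005,0,0,0,195],[0.001,0,0,0,0,0,195],[0,0,0,0,0,0,195]],
  ],
)

```text
clock: 25.1
tcp_pos: [0.5852, -0.1049, 0.0208]
orientation: [0.0, 0.996, 0.086, -0.004]
wrist_force: [-9.7, -2.4, 0.8]
finger_gap: 0.02
grip_force: 5.0
```

```bash
python3 m.py
```

```text
25.6 [10.8  9.6  9.4  9.7 10.1 10.2  9.8 10.   9.9 10.2] 9.96 [-9.5  -3.49  0.16]
```

Now 10.0 N along the stand with no vertical load. I'll hold 4 s.

>>> jog_arm(
  increments=[
    [[0,0,0,0,0,0,195],[0,0,0,0,0,0,195],[0,0,0,0,0,0,195],[0,0,0,0,0,0,195],[0,0,0,0,0,0,195],[0,0,0,0,0,0,195],[0,0,0,0,0,0,195],[0,0,0,0,0,0,195],[0,0,0,0,0,0,195],[0,0,0,0,0,0,195],[0,0,0,0,0,0,195],[0,0,0,0,0,0,195],[0,0,0,0,0,0,195],[0,0,0,0,0,0,195],[0,0,0,0,0,0,195],[0,0,0,0,0,0,195],[0,0,0,0,0,0,195],[0,0,0,0,0,0,195],[0,0,0,0,0,0,195],[0,0,0,0,0,0,195]],
  ],
)

```text
clock: 27.6
tcp_pos: [0.5852, -0.1049, 0.0208]
orientation: [-0.0, 0.996, 0.086, -0.004]
wrist_force: [-9.7, -4.9, 0.2]
finger_gap: 0.0203
grip_force: 5.0
```

>>> jog_arm(
  increments=[
    [[0,0,0,0,0,0,195],[0,0,0,0,0,0,195],[0,0,0,0,0,0,195],[0,0,0,0,0,0,195],[0,0,0,0,0,0,195],[0,0,0,0,0,0,195],[0,0,0,0,0,0,195],[0,0,0,0,0,0,195],[0,0,0,0,0,0,195],[0,0,0,0,0,0,195],[0,0,0,0,0,0,195],[0,0,0,0,0,0,195],[0,0,0,0,0,0,195],[0,0,0,0,0,0,195],[0,0,0,0,0,0,195]],
  ],
)

```text
clock: 29.1
tcp_pos: [0.5852, -0.1049, 0.0208]
orientation: [-0.0, 0.996, 0.086, -0.004]
wrist_force: [-9.4, -2.9, -0.0]
finger_gap: 0.0206
grip_force: 5.0
```

```bash
python3 m.py
```

```text
29.6 [ 9.8  9.5 10.4  9.5 10.  10.1  9.9  9.   9.7 10.3] 9.83 [-9.4  -3.29  0.41]
```

>>> jog_arm(
  increments=[
    [[-0.001,0,0,0,0,0,195],[-0.001,0,0,0,0,0,195],[-0.001,0,0,0,0,0,195],[-0.001,0,0,0,0,0,195],[-0.001,0,0,0,0,0,195],[-0.001,0,0,0,0,0,195],[-0.001,0,0,0,0,0,195],[-0.001,0,0,0,0,0,195],[-0.001,0,0,0,0,0,195],[-0.001,0,0,0,0,0,195],[-0.001,0,0,0,0,0,195],[-0.001,0,0,0,0,0,195],[-0.001,0,0,0,0,0,195],[-0.001,0,0,0,0,0,195],[-0.001,0,0,0,0,0,195],[-0.001,0,0,0,0,0,195],[-0.001,0,0,0,0,0,195],[-0.001,0,0,0,0,0,195],[-0.001,0,0,0,0,0,195],[-0.001,0,0,0,0,0,195]],
  ],
)

```text
clock: 31.6
tcp_pos: [0.5848, -0.1056, 0.0226]
orientation: [0.0, 0.996, 0.086, 0.001]
wrist_force: [-3.2, 0.4, -1.8]
finger_gap: 0.0201
grip_force: 1.4
```

```bash
python3 q.py p9.png
```

```text
31.6 tcp stand mm [28.16 -0.47] push 3.07 [-3.19  0.38 -1.76]
bar [60.2 11.5] 0.62
mask [ 56.2 -34.9]
```

>>> jog_arm(
  increments=[
    [[-0.001,0,0,0,0,0,195],[-0.001,0,0,0,0,0,195],[-0.001,0,0,0,0,0,195],[-0.001,0,0,0,0,0,195],[-0.001,0,0,0,0,0,195],[-0.001,0,0,0,0,0,195],[-0.001,0,0,0,0,0,195],[-0.001,0,0,0,0,0,195],[-0.001,0,0,0,0,0,195],[-0.001,0,0,0,0,0,195],[-0.001,0,0,0,0,0,195],[-0.001,0,0,0,0,0,195],[-0.001,0,0,0,0,0,195],[-0.002,0,0,0,0,0,195],[-0.002,0,0,0,0,0,195],[-0.002,0,0,0,0,0,195],[-0.002,0,0,0,0,0,195],[-0.002,0,0,0,0,0,195],[-0.002,0,0,0,0,0,195],[-0.002,0,0,0,0,0,195]],
  ],
)

```text
clock: 33.75
tcp_pos: [0.5774, -0.1067, 0.0223]
orientation: [0.0, 0.996, 0.086, -0.0]
wrist_force: [0.1, 0.0, 0.0]
finger_gap: 0.0199
grip_force: 0.0
```

```bash
python3 q.py p10.png
```

```text
33.75 tcp stand mm [20.64 -0.24] push -0.06 [0.05 0.03 0.  ]
bar [60.2  4.5] 0.98
mask [ 55.2 -27. ]
```

>>> jog_arm(
  increments=[
    [[-0.01,0,0,0,0,0,195],[-0.02,0,0,0,0,0,195],[-0.02,0,0,0,0,0,195],[-0.02,0,0,0,0,0,195],[-0.02,0,0,0,0,0,195],[-0.02,0,0,0,0,0,195],[-0.02,0,-0.03,0,0,0,195],[-0.02,0,-0.06,0,0,0,195],[0,0,-0.08,0,0,0,195],[0,0,-0.08,0,0,0,195],[0,0,-0.08,0,0,0,195],[0,0,-0.08,0,0,0,195],[0,0,-0.04,0,0,0,195],[0,0,0,0,0,0,195],[0,0,0,0,0,0,195],[0,0,0,0,0,0,195]],
  ],
)

```text
clock: 35.5
tcp_pos: [0.5397, -0.1128, 0.1338]
orientation: [-0.0, 0.996, 0.086, -0.001]
wrist_force: [-0.5, -0.1, -0.1]
finger_gap: 0.0202
grip_force: 0.0
```

```bash
python3 q.py p11.png; sleep 0; python3 q.py p12.png
```

```text
35.5 tcp stand mm [-17.49   0.19] push 0.51 [-0.49 -0.12 -0.09]
bar [62.6  9.8] 0.84
mask [54.6 -8.2]
35.65 tcp stand mm [-17.36   0.11] push 0.86 [-0.98  0.59 -0.66]
bar [62.5  2.1] 0.83
mask [54.4 -7.1]
```

View pics/p12.png

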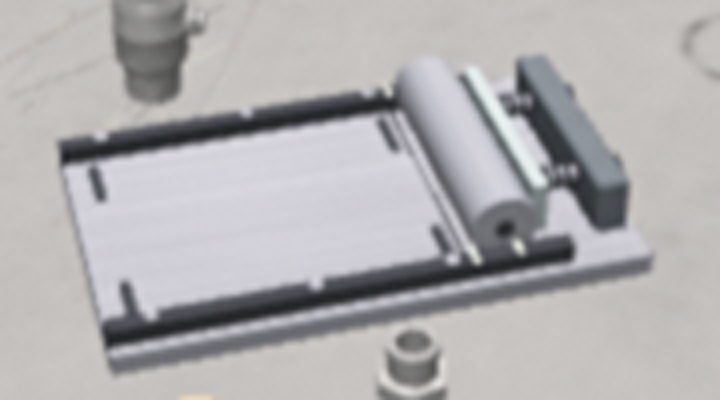

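The bar lies between the ticks at (475,255) and (520,245), near the pad, and the arm is clear. I'll check that it lies still.

>>> jog_arm(
  increments=[
    [[0,0,0,0,0,0,195],[0,0,0,0,0,0,195],[0,0,0,0,0,0,195],[0,0,0,0,0,0,195],[0,0,0,0,0,0,195],[0,0,0,0,0,0,195],[0,0,0,0,0,0,195],[0,0,0,0,0,0,195],[0,0,0,0,0,0,195],[0,0,0,0,0,0,195],[0,0,0,0,0,0,195],[0,0,0,0,0,0,195],[0,0,0,0,0,0,195],[0,0,0,0,0,0,195],[0,0,0,0,0,0,195],[0,0,0,0,0,0,195],[0,0,0,0,0,0,195],[0,0,0,0,0,0,195],[0,0,0,0,0,0,195],[0,0,0,0,0,0,195]],
  ],
)

```text
clock: 37.8
tcp_pos: [0.5405, -0.1131, 0.1348]
orientation: [0.0, 0.996, 0.086, -0.0]
wrist_force: [-0.5, 0.1, 0.0]
finger_gap: 0.0202
grip_force: 0.0
```

```bash
python3 q.py p13.png
python3 - <<'E'
import cv2
a,b,c=[cv2.imread(f"pics/p{i}.png").astype(int) for i in(11,12,13)]
for x,y in((a,b),(b,c)):
    d=abs(x-y)[40:270,380:560]; print(d.max(),d.mean())
E
```

```text
37.8 tcp stand mm [-16.79  -0.18] push 0.46 [-0.49  0.13  0.04]
bar [59.1 -2.4] 0.91
mask [54.  -8.1]
4 0.5638083735909822
4 0.5547101449275362
```

The picture hasn't changed over 2 s, so the bar is still.

```bash
python3 -c "
from workcell import ticket; print(ticket.hand_in())"
```

```text
the job is handed in; nothing more can be done
None
```

The job is handed in: the bar was rolled over the ridges, held against the stop at about 10 N for over 3 s, and released; it lies still between the lines, with the arm clear and the valve and nipple in view not moved.

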